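# Index the star wheel to the broad mark

## Task

Draw the pick out of its sleeve by the blade that sticks out, put it down on the bench and take it again by its wooden handle. With its blade through the slot in the front of the index box, push the star wheel round tooth by tooth, clockwise seen from above, until the brass pointer on top stands at the broad mark, without running past it. Then lay the pick down flat on the bench and let go; touch the box and its wheel with the pick only, and leave the things that stand around where they are.

Things in the scene. Friction and masses are not known exactly. Their poses are not given: they have to be found in the camera images.
- pick_handle (a point): Centre of the pick's wooden handle (70 long, 18 wide, 20 high as it lies), 125 mm behind the tip and 10 mm over the bench when lying. +x points along the pick to the blade's tip, z up as it lies. At the start the pick lies on the bench in the sleeve, only the last 42 mm of its blade sticking out of the mouth.
- pick_tip (a point): End of the pick's plain steel blade at mid-height, 10 mm over the bench when lying; same axes. The blade is 90 long, 8 wide, 12 high, straight in line with the handle.
- sleeve_mouth (a point): Middle of the open end of the sleeve, 12 mm over the bench; +x points out of it. The sleeve is a fixed aluminium channel with a roof and no floor, 124 long, 38 wide (screwed flanges 63), 34 high outside, 28 wide and 30 high inside, open only at this end.
- slot (a point): Centre, on the outer front face, of the access slot of the grey index box, 42 mm over the bench. Slot 34 mm long (along y, level), 20 mm high, in a 6 mm wall. Box fixed, 129 deep (x), 128 wide, 62 high. +x points square into the box, +y to the left as one looks into the slot. Blade in at y = -10 mm to 36 mm past the face, pushed to y = +12.5 mm: one tooth.
- wheel_axis (a point): Centre of the dark steel star wheel, level in the box at slot height, vertical axis 65 mm behind the slot; axes as the slot's. 10 teeth 6 mm wide, parallel flanks, out to 40 mm radius; hub radius 25, 14 thick. At rest one tooth points straight at the slot; the gaps beside it are centred about 10 mm left and right of the slot's middle.
- star_wheel (a joint): Turn of the star wheel (rad), growing clockwise from above; one tooth is 0.628. 0: pointer at the broad mark. Starts 2 to 4 teeth before it (-1.26, -1.88 or -2.51). A spring detent holds it at whole teeth and draws it home once past half; turning takes about 3 to 8 N at a tooth. It can go either way: draw the blade straight out before going back for the next tooth.
- dop_stone (a point): Green stone on the wheel's dop stick, 40 mm above the box top, on the wheel's axis: brass pointer, dop stick and green cut stone on the wheel's shaft, standing 47 mm above the box top; turns with the wheel; not to be touched. The pointer reaches 38 mm out from the axis; the broad mark is at the box's front, nine thin marks at the other teeth. At joint 0 its axes are those of the slot; the pointer is along its -x.
- dropper: Brown dropper bottle, 34 across, 102 high, stands right of the way to the slot; origin under its centre. Bystander.
- jar: Round jar with a white lid, 50 across, 24 high, left of the way to the slot; origin under its centre. Bystander.
- blower: Black rubber-coloured blower, 50 across, 110 high, left of the box; origin under its centre. Bystander.
- tape: Roll of tape, 67 across, 19 high, to the left, near the robot; origin under its centre. Bystander.
- rough_opal: Rough brown and blue stone, 47 x 86, 45 high, at the back, left of the box; origin under its centre. Bystander.
- eraser: Eraser, 21 x 42, 12 high, beside the sleeve; origin under its centre. Bystander.
- loupe: Folding loupe, 27 x 42, 18 high, on the other side of the sleeve; origin under its centre. Bystander.
- index_box: The grey index box with its wheel and dop; origin on the bench under the wheel's axis, axes as the slot's (front with the slot at x = -65 mm).
- pick: The whole pick; origin under its middle (80 mm from either end), +x to the tip, z up as it lies.
There are look-alikes about, which are no part of the job. What is shaped like the part that bears sleeve_mouth but orange is not meant.

How it is judged (in metres and radians):
On the way, in this order (a step that is already met when the one before it is completed fails the run):
1. the pick has been drawn out of the sleeve and lies on the bench, let go (x of pick_handle in the frame of sleeve_mouth above 0.03 m and height (world z) of pick_handle below 0.018 m and contact force between the fingers and pick below 0.2 N), for 0.1 s.
2. the blade's tip is in the box, past the slot (x of pick_tip in the frame of slot above 0.015 m and z of pick_tip in the frame of slot between -0.012 and 0.012 m and y of pick_tip in the frame of slot between -0.025 and 0.025 m), for 0.1 s.
3. the pointer is at the broad mark (value of joint star_wheel between -0.2 and 0.2 rad), for 0.2 s.
At the end, for the whole second after the job is handed in: The pointer stands at the broad mark (wheel within 0.2 rad of it, about a third of a tooth) and the pick lies flat on the bench, handle and tip both with their centres under 18 mm high, at rest (all of step 3 and height (world z) of each of pick_handle, pick_tip below 0.018 m and linear speed of pick below 0.02 m/s); the robot touches nothing.
It fails at once if the wheel was run past the broad mark by more than two thirds of a tooth (value of joint star_wheel above 0.42 rad).
It fails at once if the gripper or arm pressed on the index box or its wheel with more than 4 N (contact force between any of the fingers, the arm and index_box above 4 N).
It fails at once if one of the bystanders (dropper, jar, blower, tape) was pushed more than 3 cm or knocked over (distance of any of dropper, jar, blower, tape from where it was at the start of the episode above 0.03 m or angle between any of dropper, jar, blower, tape's own z axis and vertical above 0.6 rad).
It fails at once if one of the bystanders (rough opal, eraser, loupe) was pushed more than 3 cm or knocked over (distance of any of rough_opal, eraser, loupe from where it was at the start of the episode above 0.03 m or angle between any of rough_opal, eraser, loupe's own z axis and vertical above 0.6 rad).
It also fails if it takes over 58 s, if anything falls off the work surface, if the arm or the gripper's body presses on something with over 40 N, if the wrist force passes 120 N, or if a joint passes its speed limit or range.

## Robot

A 6-joint arm with a two-finger parallel gripper is mounted at the origin on the work surface; the furniture and walls round the work are solid. World frame = base frame: x ahead of the robot, y to its left, z up, the work surface at z = 0. Lengths are in m, angles in degrees, forces in N, time in s.
With the tool pointing down it reaches from about 0.4 to 0.825 m from the base axis. Payload 7 kg.
Tool frame: the origin (TCP) lies at the centre of the arm's flange, where the gripper is bolted on; the fingertips stand 173 mm ahead of it and the grasp point (between the pads) lies 155 mm ahead of it (env.grasp_offset is the distance from the TCP to the grasp point, in m); z points along the fingers, y is the direction in which the jaws open and shut (so a half turn about z gives the same grasp; the last joint's range is limited). The gripper opens to 85 mm and grips with 20 to 120 N. Pads are 22 mm wide; open, the fingers measure 114 mm over their backs; the gripper's body (76 mm by 85 mm) begins 54 mm behind the grasp point. The pads swing forward as they close: fully open they stand 13 mm farther back than shut.
Start: joints at [16.507, 20.546, 0.682, 0, -70.136, -16.507], TCP at [0.675, -0, 0.405] pointing down, gripper open.
Joint ranges: [-176.03, 176.03], [-82.01, 121.73], [-58.28, 71.71], [-173.87, 95.51], [-174.79, -0.11], [-173.66, 173.66]. Speed limits (degrees/s): [136.94, 136.94, 172.46, 180, 180, 180].

## Interface

Orientations are given as a 3x3 rotation matrix whose columns are the frame's x, y, z axes.
In Python, from rig import env, imaging gives the robot as it stands. The module is installed in compiled form; this text tells all that it offers.
- The arm moves only by the shell command python3 -m creep 'ROWS'. ROWS is JSON, one flat list of numbers, 5 for each row, row after row: the shift along the tool's x, y, z in mm, then the turn about the tool's z in degrees, then the finger opening in mm, from 0 to 85.4. In form: [dx, dy, dz, spin, hand, dx, dy, dz, spin, hand, ...]. A call has 1 to 8 rows; each row shifts and turns the commanded pose from where the row before left it, along the tool's axes as they then stand; what a row does not reach is not made up. A row lasts 1/10 s, in which the tool goes at most 50 mm and 8.59 degrees, less where a joint would pass 70% of its speed; a pose out of reach is approached as far as the arm can. A call with a gripper value outside its range is refused whole. The fingers move at their own pace and stop on an object; the grip force is fixed at half the most. Time passes only in rows, so rows that do not move let the fingers close. It gives the time, the measured TCP pose, the force and the opening at its end, in the units of the state.
- env.get_state(): the state, without advancing time (a new reading comes with each control period).
- imaging.snapshot(name): name is "scene" or "side" or "wrist"; returns a dict with "pixels" (400x640x3 uint8, red, green, blue), "fov_y" (degrees; the focal length in pixels is half the picture's height over the tangent of half this angle, whatever the lens; pixels are square), "cx", "cy" (the principal point, pixels), "rvec" (rotation vector, rad) and "tvec" (3), from world to camera coordinates, as OpenCV has them. Camera axes: x right, y down, z forward; pixel columns grow to the right and rows downward; lengths in m; the calibration is good to about 2 mm. A picture is of the moment at which its call begins. There is no depth.
- env.sign_off(): hands the job in, once; it reports no verdict.
The state is a dict: "time": time; "qpos": joint angles; "joint_vel": joint speeds; "tau": joint torques, N m; "tool_pos": TCP position; "orientation": TCP orientation; "contact_force": force on the tool from outside, world axes, zero at the start; "moment": the same for the moment, N m; "opening": finger opening in m.
Only numpy, scipy, OpenCV 4.12 (cv2) and the standard library are available. Lean on these libraries where they do the work, as an engineer would, in place of code of your own. Each camera call takes 0.05 s, during which the arm holds its last target.

## Working session

There is one attempt and no reset: what is moved stays moved. The work goes in short steps, Python scripts to look and compute and a shell command to move; the robot and the scene stay as the last step left them, time stands still between calls to the robot, and variables do not carry over. Pictures are saved under pics/ and viewed, and the job is handed in when it is done.

```bash
mkdir -p pics; cat > h.py <<'E'
import numpy as np, cv2
from rig import env, imaging
def snap(n,f):
    s=imaging.snapshot(n); cv2.imwrite('pics/'+f,s['pixels'][:,:,::-1]); np.save('pics/'+f[:-4]+'.npy',s,allow_pickle=True); return s
def load(f): return np.load('pics/'+f+'.npy',allow_pickle=True).item()
def cam(s):
    f=200/np.tan(np.radians(s['fov_y'])/2); R=cv2.Rodrigues(np.array(s['rvec'],float))[0]; t=np.array(s['tvec'],float).ravel()
    return f,R,t
def ray(s,u,v):
    f,R,t=cam(s); d=R.T@np.array([(u-s['cx'])/f,(v-s['cy'])/f,1]); return -R.T@t,d
def onz(s,u,v,z):
    c,d=ray(s,u,v); return c+d*(z-c[2])/d[2]
def proj(s,p):
    f,R,t=cam(s); q=R@np.array(p)+t; return s['cx']+f*q[0]/q[2], s['cy']+f*q[1]/q[2]
E
python3 - <<'E'
from h import *
for n in ['scene','side','wrist']:
    s=snap(n,n+'0.png'); f,R,t=cam(s); print(n,f,-R.T@t,R[2],s['pixels'].shape)
print(env.get_state())
E
```

```text
scene 477.7561866256728 [0.1475419  0.81345512 0.87898416] [ 0.35327215 -0.60752383 -0.7114166 ] (400, 640, 3)
side 414.75307110032423 [0.47660328 1.03515008 0.51795681] [ 0.07130287 -0.89742589 -0.43536498] (400, 640, 3)
wrist 305.3022881873743 [ 0.67544489 -0.08478238  0.37412107] [-0.00165174  0.32668886 -0.9451305 ] (400, 640, 3)
{'time': 0.15, 'qpos': array([ 1.65068389e+01,  2.05813881e+01,  6.44488683e-01, -1.31921715e-02,
       -7.01376462e+01, -1.65076837e+01]), 'joint_vel': array([ 0.07576394, -0.09009791,  0.23528023, -0.01529892,  0.06850306,
        0.0717092 ]), 'tau': array([-2.36291526e-03, -5.83877099e+01,  2.93650192e+01,  6.94064632e+00,
       -4.26741812e-03,  1.52487612e-06]), 'tool_pos': array([ 6.74842879e-01, -1.43326762e-05,  4.03980140e-01]), 'orientation': array([[-9.30084292e-05, -9.99999139e-01, -1.30896420e-03],
       [-9.99999983e-01,  9.32206183e-05, -1.62044445e-04],
       [ 1.62166328e-04,  1.30894911e-03, -9.99999130e-01]]), 'contact_force': array([-0.41820801, -0.42249855,  0.69211629]), 'moment': array([0.0386922 , 0.02970883, 0.017886  ]), 'opening': 0.08560225383062667}
```

View pics/scene0.png

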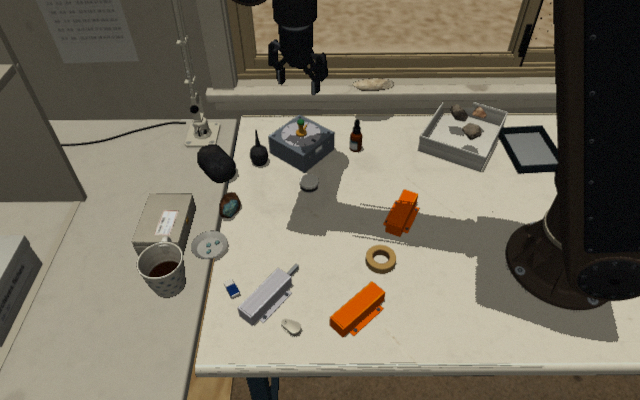

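View pics/side0.png

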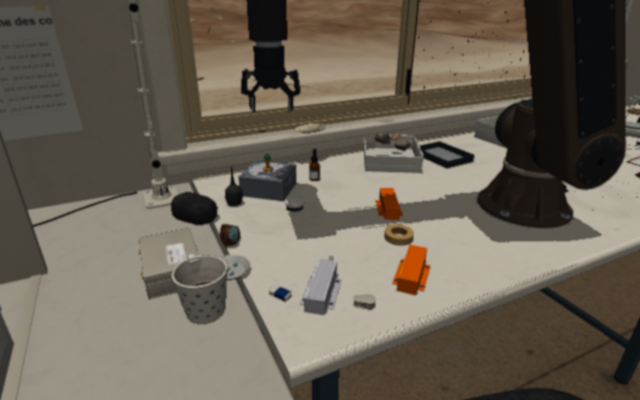

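View pics/wrist0.png

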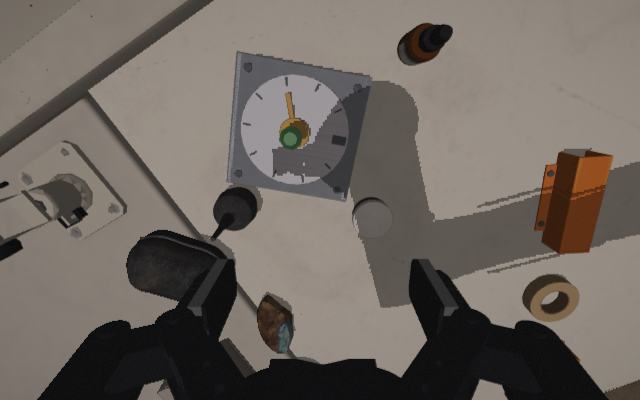

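```bash
python3 - <<'E'
from h import *
a=load('scene0')['pixels'][:,:,::-1]
cv2.imwrite('pics/z1.png',cv2.resize(a[245:345,210:350],None,fx=5.6,fy=5.6,interpolation=cv2.INTER_CUBIC))
cv2.imwrite('pics/z2.png',cv2.resize(a[105:205,240:380],None,fx=5.6,fy=5.6,interpolation=cv2.INTER_CUBIC))
w=load('wrist0')['pixels'][:,:,::-1]
cv2.imwrite('pics/z3.png',cv2.resize(w[40:210,215:385],None,fx=3.5,fy=3.5,interpolation=cv2.INTER_CUBIC))
E
```

```text
(no output)
```

View pics/z1.png

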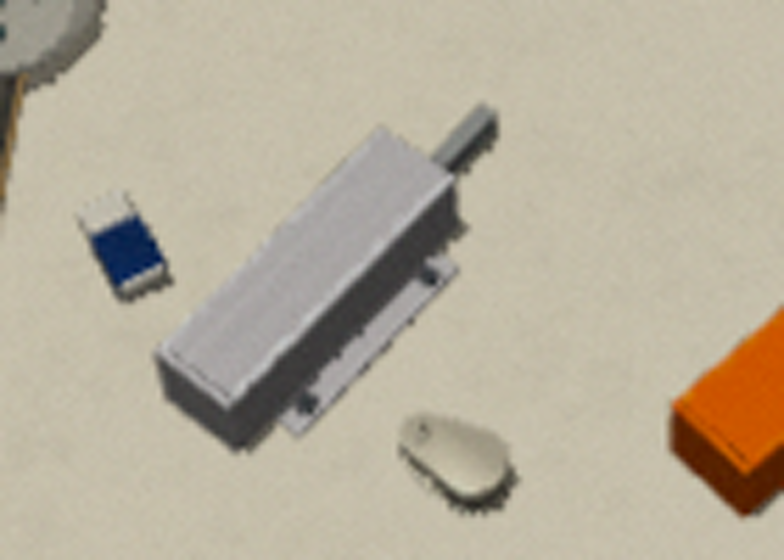

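View pics/z2.png

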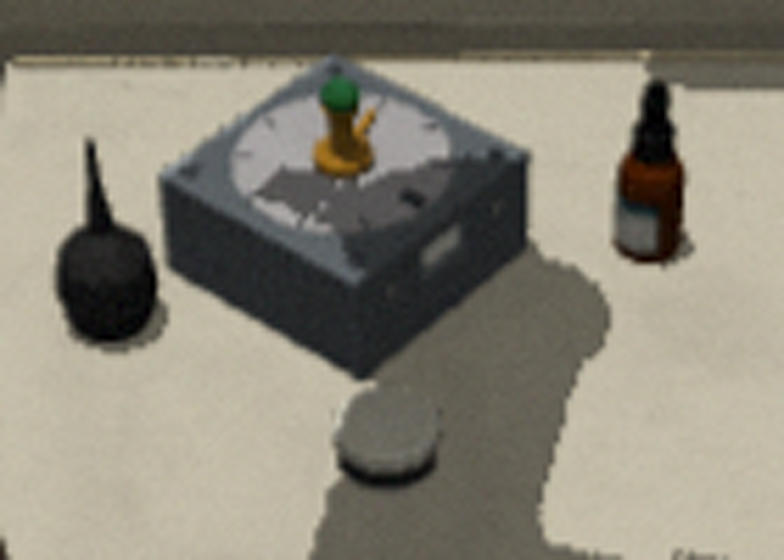

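View pics/z3.png

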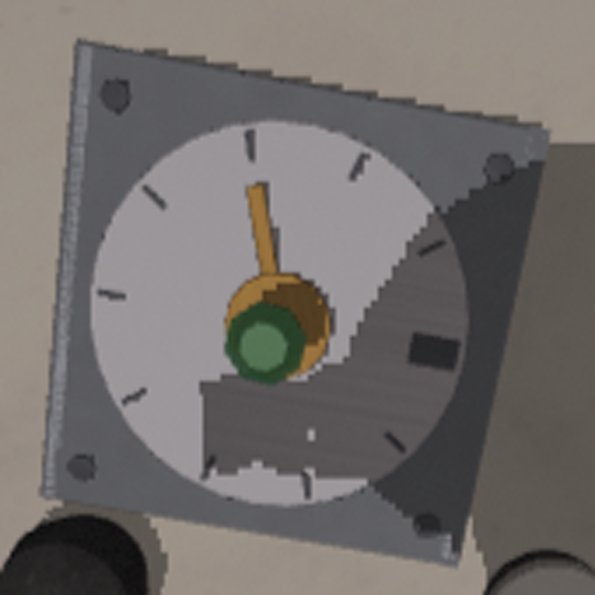

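```bash
python3 - <<'E'
from h import *
np.set_printoptions(precision=4,suppress=True)
w=load('wrist0'); s=load('scene0'); d=load('side0')
C=[onz(w,x/3.5+215-.35,y/3.5+40-.35,.062)[:2] for x,y in [(80,42),(548,128),(455,563),(45,497)]]
print('box wrist',np.array(C),[np.linalg.norm(C[i]-C[i-1]) for i in range(4)],np.mean(C,0))
for i,j in((0,1),(3,2),(1,2),(0,3)):
    v=C[i]-C[j]; print(np.degrees(np.arctan2(v[1],v[0])))
C=[onz(s,x/5.6+240-.4,y/5.6+105-.4,.062)[:2] for x,y in [(338,55),(528,153),(360,282),(162,175)]]
print('box scene',np.array(C),[np.linalg.norm(C[i]-C[i-1]) for i in range(4)],np.mean(C,0))
S=[onz(s,x/5.6+210-.4,y/5.6+245-.4,.034)[:2] for x,y in [(380,127), (457,180), (232,408), (157,350)]]
print('sleeve',np.array(S),[np.linalg.norm(S[i]-S[i-1]) for i in range(4)])
for i,j in((0,3),(1,2),(0,1),(3,2)):
    v=S[i]-S[j]; print(np.degrees(np.arctan2(v[1],v[0])))
print('mouth',(S[0]+S[1])/2)
for x,y in [(485,103),(498,113),(435,155),(447,170)]:
    print('blade',onz(s,x/5.6+210-.4,y/5.6+245-.4,.016))
a=d['pixels'][:,:,::-1]
cv2.imwrite('pics/z4.png',cv2.resize(a[245:325,260:380],None,fx=6,fy=6,interpolation=cv2.INTER_CUBIC))
# bystanders
for n,u,v,z in [('eraser',232,289,.012),('loupe',291,327,.009),('jar',309,181,.024),('tape',381,256,.019),('orange',403,200,.034),('drop',356,150,0.0),('blower',259,163,0)]: print(n,onz(s,u,v,z))
E
```

```text
box wrist [[ 0.7536 -0.1208]
 [ 0.6284 -0.0996]
 [ 0.6508  0.0257]
 [ 0.7756  0.0044]] [np.float64(0.1270933593907264), np.float64(0.1269093119584441), np.float64(0.1272846945575364), np.float64(0.1266285024496842)] [ 0.7021 -0.0476]
-9.628860923619266
-9.714513043030554
-100.10821183688186
-99.98227278749526
box scene [[ 0.7499 -0.12  ]
 [ 0.6276 -0.0974]
 [ 0.6498  0.0244]
 [ 0.7738  0.0042]] [np.float64(0.12652762754603566), np.float64(0.12434050625786094), np.float64(0.12384261395882339), np.float64(0.12557889184259)] [ 0.7003 -0.0472]
sleeve [[0.5282 0.3379]
 [0.4897 0.3438]
 [0.5077 0.4639]
 [0.5445 0.4582]] [np.float64(0.12144633384882779), np.float64(0.03899135420927361), np.float64(0.12136362578455916), np.float64(0.0372546051264623)]
-97.72029375974256
-98.53957335990255
-8.784671406772569
-8.68799038087688
mouth [0.5089 0.3409]
blade [0.5066 0.2978 0.016 ]
blade [0.4996 0.2993 0.016 ]
blade [0.5105 0.3283 0.016 ]
blade [0.5027 0.3319 0.016 ]
eraser [0.5913 0.4198 0.012 ]
loupe [0.4366 0.4314 0.009 ]
jar [0.6096 0.0679 0.024 ]
tape [0.3512 0.1904 0.019 ]
orange [0.3714 0.0213 0.034 ]
drop [ 0.5709 -0.1256  0.    ]
blower [0.778  0.0535 0.    ]
```

View pics/z4.png

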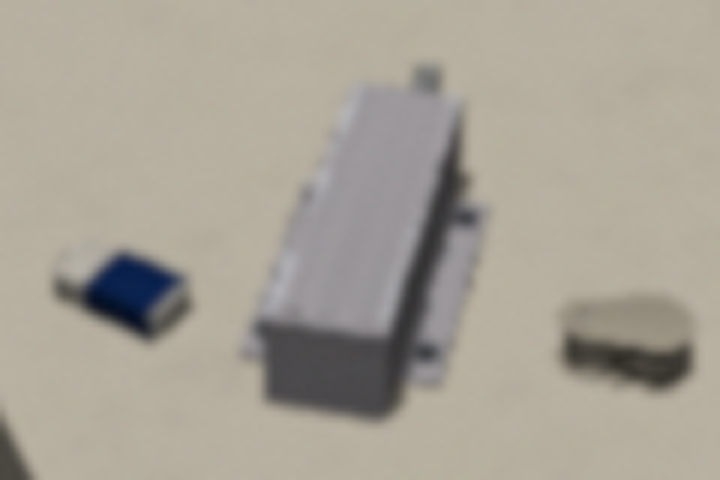

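```bash
python3 -m creep '[-20,10.6,5,0,85,-40,21.2,12,0,85,-45,24,15,0,85,-45,24,15,0,85,-45,24,15,0,85,-45,24,10,0,85,-45,24,5,8.2,85,-31,18,3,0,85]'; python3 -m creep '[0,0,0,0,85,0,0,0,0,85]'; python3 - <<'E'
from h import *
snap('wrist','w1.png')
E
```

```text
time: 0.95
tool_pos: [0.5145, 0.3078, 0.3275]
orientation: [[-0.142, -0.99, -0.001], [-0.99, 0.142, -0.0], [0.001, 0.001, -1.0]]
contact_force: [1.4, 0.9, 0.1]
opening: 0.0847
time: 1.15
tool_pos: [0.5157, 0.3067, 0.3277]
orientation: [[-0.136, -0.991, -0.001], [-0.991, 0.136, -0.001], [0.001, 0.0, -1.0]]
contact_force: [0.4, 0.1, -0.5]
opening: 0.0847
```

View pics/w1.png

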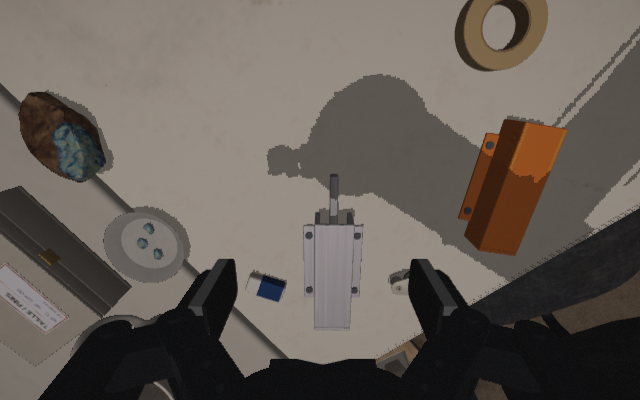

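```bash
python3 - <<'E'
from h import *
w=load('w1')['pixels'][:,:,::-1]
cv2.imwrite('pics/z5.png',cv2.resize(w[160:340,285:385],None,fx=4,fy=3.3,interpolation=cv2.INTER_CUBIC))
E
```

```text
(no output)
```

View pics/z5.png

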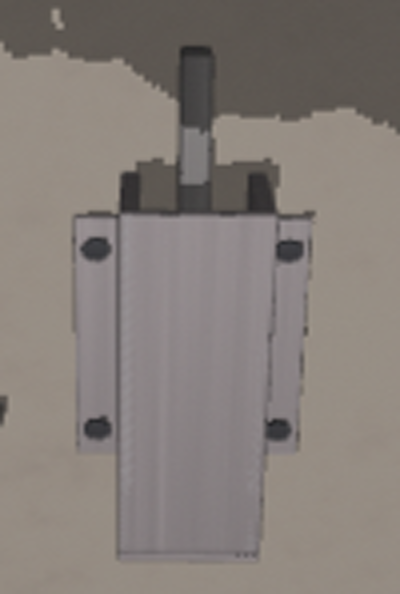

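```bash
python3 - <<'E'
from h import *
np.set_printoptions(precision=4,suppress=True)
w=load('w1'); st=env.get_state(); R=st['orientation']; p=st['tool_pos']; print(p)
P=lambda x,y,z: onz(w,285+x/4-.4,160+y/3.3-.4,z)
pts={'tipL':(181,53,.016),'tipR':(213,53,.016),'bL':(180,185,.016),'bR':(210,185,.016),'mL':(119,214,.034),'mR':(274,214,.034),'rL':(117,556,.034),'rR':(258,556,.034)}
Q={k:P(*v) for k,v in pts.items()}
for k,v in Q.items(): print(k,v,R.T@(v-p)*1000)
def h(a,b): v=a-b; return np.degrees(np.arctan2(v[1],v[0]))
print('sleeve head',h(Q['mL'],Q['rL']),h(Q['mR'],Q['rR']),h(Q['mR'],Q['mL']))
print('blade head',h(Q['tipL']+Q['tipR'],Q['bL']+Q['bR']))
print('tool x head',np.degrees(np.arctan2(R[1,0],R[0,0])))
E
```

```text
[0.5161 0.3059 0.3278]
tipL [0.5078 0.2975 0.016 ] [  9.2642   6.9762 311.8383]
tipR [0.5003 0.2985 0.016 ] [  9.2699  14.5991 311.8412]
bL [0.5133 0.3382 0.016 ] [-31.8629   7.0946 311.8173]
bR [0.5059 0.3393 0.016 ] [-31.8582  14.5706 311.8201]
mL [0.5282 0.3378 0.034 ] [-33.4187  -7.6774 293.811 ]
mR [0.492  0.3428 0.034 ] [-33.397   28.8532 293.8246]
rL [0.5462 0.4576 0.034 ] [-154.5351   -9.1365  293.7484]
rR [0.5088 0.4627 0.034 ] [-154.5282   28.6561  293.7624]
sleeve head -98.55489587301538 -97.95797199171182 172.16932884848336
blade head -97.8020487377193
tool x head -97.86468838767442
```

```bash
python3 -m creep '[-2,3,10,0,60,-3,4,30,0,40,-3,3.8,40,0,40,0,0,30,0,40,0,0,15,0,40,0,0,10,0,40,0,0,0,0,40,0,0,0,0,40]'; python3 - <<'E'
from h import *
snap('wrist','w2.png');snap('side','s2.png')
E
```

```text
time: 2.0
tool_pos: [0.5071, 0.315, 0.1935]
orientation: [[-0.138, -0.99, 0.001], [-0.99, 0.138, 0.0], [-0.0, -0.0, -1.0]]
contact_force: [0.1, 0.1, 0.5]
opening: 0.0399
```

View pics/w2.png

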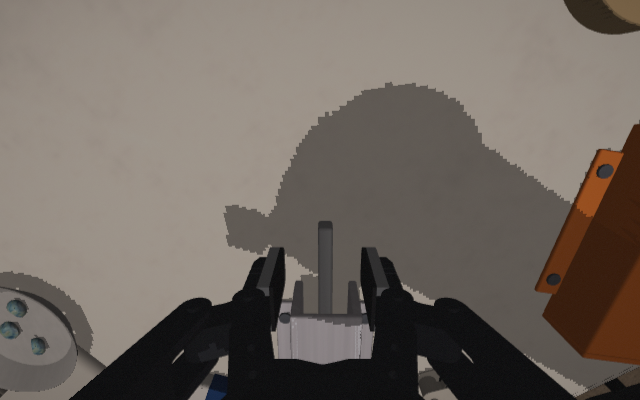

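View pics/s2.png

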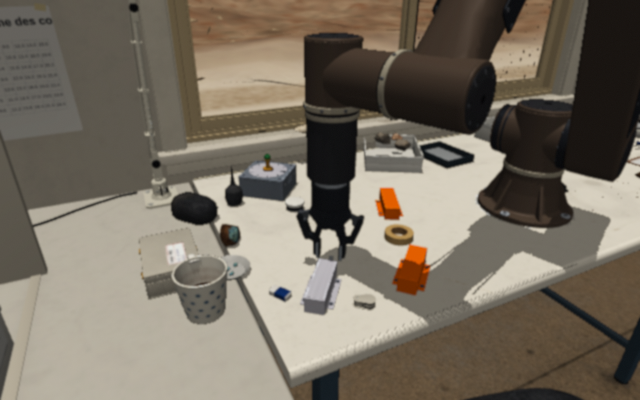

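```bash
python3 -m creep '[0,0,8,0,40,0,0,8,0,40,0,0,0,0,20,0,0,0,0,0,0,0,0,0,0,0,0,0,0,0,0,0,0,0,0]'; python3 -m creep '[0,0,0,0,0,0,0,0,0,0]'
```

```text
time: 2.8
tool_pos: [0.5067, 0.3153, 0.1772]
orientation: [[-0.138, -0.99, 0.0], [-0.99, 0.138, 0.0], [-0.0, -0.0, -1.0]]
contact_force: [0.0, -0.0, -0.6]
opening: 0.0061
time: 3.0
tool_pos: [0.5067, 0.3152, 0.1771]
orientation: [[-0.138, -0.99, 0.0], [-0.99, 0.138, 0.0], [-0.0, -0.0, -1.0]]
contact_force: [-0.3, -0.1, -0.7]
opening: 0.0058
```

```bash
python3 -m creep '[0,0,-1,0,0,5,0,0,0,0,10,0,0,0,0,10,0,0,0,0,5,0,0,0,0,0,0,0,0,0]'; python3 - <<'E'
from h import *
snap('wrist','w3.png')
E
```

```text
time: 3.6
tool_pos: [0.5024, 0.2844, 0.1781]
orientation: [[-0.139, -0.99, -0.0], [-0.99, 0.139, -0.0], [0.0, 0.0, -1.0]]
contact_force: [0.3, -0.6, -0.6]
opening: 0.0061
```

View pics/w3.png

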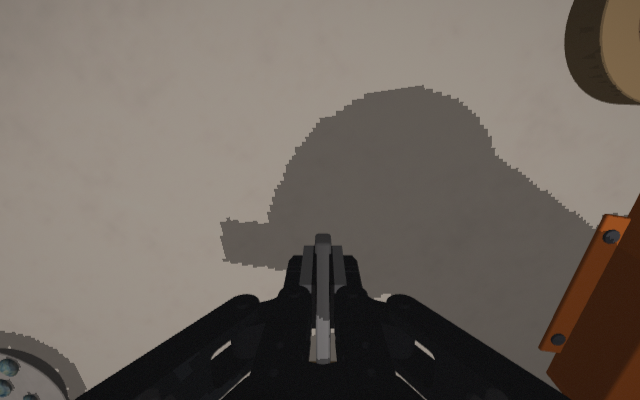

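```bash
python3 -m creep '[15,0,0,0,0,25,0,0,0,0,25,0,0,0,0,25,0,0,0,0,25,0,0,0,0,20,0,0,0,0,10,0,0,0,0,0,0,0,0,0]'; python3 -m creep '[0,0,1.2,0,0,0,0,0,0,0]'; python3 - <<'E'
from h import *
snap('scene','c4.png')
E
```

```text
time: 4.45
tool_pos: [0.4824, 0.1408, 0.1781]
orientation: [[-0.139, -0.99, -0.0], [-0.99, 0.139, -0.0], [0.0, 0.0, -1.0]]
contact_force: [-0.8, -0.1, -0.7]
opening: 0.0064
time: 4.65
tool_pos: [0.483, 0.1427, 0.1769]
orientation: [[-0.137, -0.991, 0.001], [-0.991, 0.137, 0.0], [-0.0, -0.001, -1.0]]
contact_force: [1.1, -0.6, 0.6]
opening: 0.006
```

View pics/c4.png

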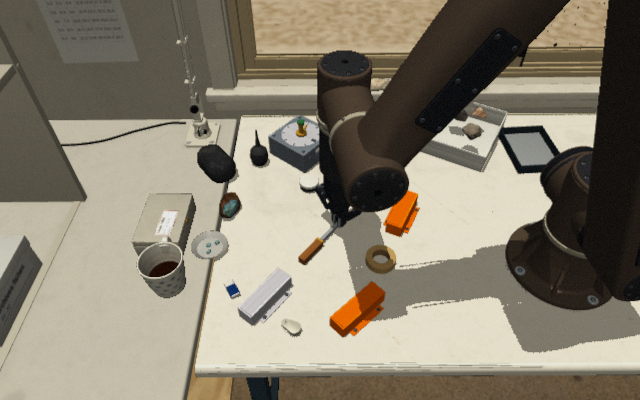

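```bash
python3 -m creep '[0,0,0,0,20,0,0,0,0,40,0,0,0,0,50,0,0,0,0,50,0,0,-10,0,50,0,0,-30,0,50,0,0,-40,0,50,0,0,-40,0,50]'; python3 -m creep '[-30,0,-10,0,50,-20,0,0,0,50,0,0,0,0,50,0,0,0,0,50]'; python3 - <<'E'
from h import *
snap('wrist','w5.png')
E
```

```text
time: 5.5
tool_pos: [0.4823, 0.1416, 0.2987]
orientation: [[-0.138, -0.99, -0.0], [-0.99, 0.138, -0.001], [0.001, 0.0, -1.0]]
contact_force: [1.4, 1.1, 0.3]
opening: 0.0502
time: 5.9
tool_pos: [0.489, 0.1917, 0.3058]
orientation: [[-0.137, -0.991, -0.002], [-0.991, 0.137, -0.001], [0.001, 0.002, -1.0]]
contact_force: [0.6, -0.2, 0.4]
opening: 0.0497
```

View pics/w5.png

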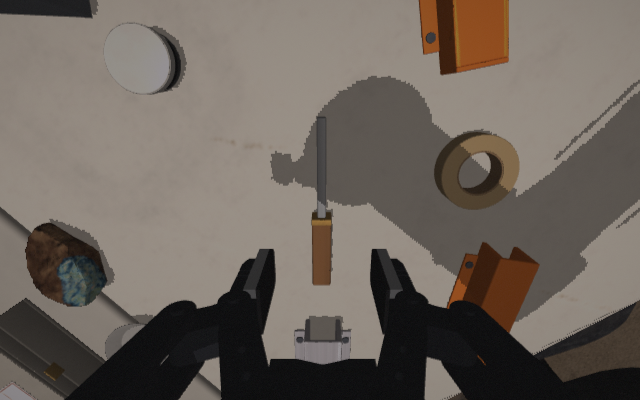

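```bash
python3 - <<'E'
from h import *
np.set_printoptions(precision=4,suppress=True)
w=load('w5'); st=env.get_state(); R=st['orientation']; p=st['tool_pos']; print(p)
im=w['pixels']; hsv=cv2.cvtColor(im,cv2.COLOR_RGB2HSV)
m=cv2.inRange(hsv,(5,90,40),(20,255,255)); m[:,:290]=0;m[:,350:]=0; m[:180]=0;m[300:]=0
c=max(cv2.findContours(m,0,2)[0],key=cv2.contourArea); print(cv2.boundingRect(c),cv2.minAreaRect(c))
T=lambda q:R.T@(q-p)*1000
for n,u,v,z in [('tip',321.5,117,.016),('rearL',313,284,.02),('rearR',331,284,.02),('frontL',313,220,.02),('frontR',331,220,.02)]:
    q=onz(w,u,v,z); print(n,q,T(q))
E
```

```text
[0.4889 0.1912 0.3057]
(312, 212, 20, 73) ((321.4999694824219, 248.0), (18.999996185302734, 71.99998474121094), 0.0)
tip [0.4808 0.126  0.016 ] [ 65.2005  -1.4089 289.7902]
rearL [0.511 0.282 0.02 ] [-93.4168  -9.8885 285.4863]
rearR [0.4934 0.2844 0.02  ] [-93.4413   7.7919 285.519 ]
frontL [0.5009 0.2146 0.02  ] [-25.27    -9.2105 285.6113]
frontR [0.4847 0.2168 0.02  ] [-25.2834   7.1626 285.6416]
```

```bash
python3 -m creep '[-20,-0.4,10,0,50,-25,-0.4,30,0,50,-14,-0.4,35,0,50,0,0,20,0,50,0,0,10,0,50,0,0,0,0,50,0,0,0,0,50]'; python3 - <<'E'
from h import *
snap('wrist','w6.png')
E
```

```text
time: 6.65
tool_pos: [0.499, 0.2497, 0.2022]
orientation: [[-0.138, -0.99, 0.0], [-0.99, 0.138, -0.0], [0.0, -0.0, -1.0]]
contact_force: [0.2, 0.1, 0.9]
opening: 0.0497
```

View pics/w6.png

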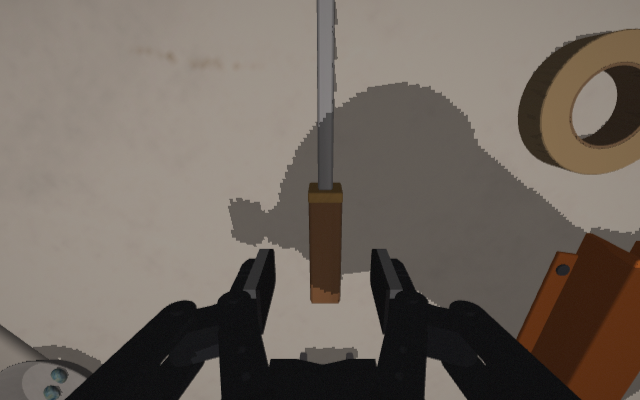

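```bash
python3 -m creep '[0,0,12,0,50,0,0,13,0,50,0,0,0,0,30,0,0,0,0,0,0,0,0,0,0,0,0,0,0,0,0,0,0,0,0,0,0,0,0,0]'; python3 -m creep '[0,0,-5,0,0,0,0,-15,0,0,0,0,-20,0,0,0,0,-20,0,0,0,0,-10,0,0,0,0,0,0,0]'; python3 - <<'E'
from h import *
snap('wrist','w7.png')
snap('side','s7.png')
E
```

```text
time: 7.5
tool_pos: [0.4988, 0.2497, 0.1769]
orientation: [[-0.138, -0.99, 0.0], [-0.99, 0.138, 0.0], [-0.0, -0.0, -1.0]]
contact_force: [0.0, 0.4, -0.6]
opening: 0.0168
time: 8.1
tool_pos: [0.4991, 0.2501, 0.2485]
orientation: [[-0.138, -0.99, 0.002], [-0.99, 0.138, 0.002], [-0.003, -0.002, -1.0]]
contact_force: [0.2, 0.7, 0.4]
opening: 0.0161
```

View pics/w7.png

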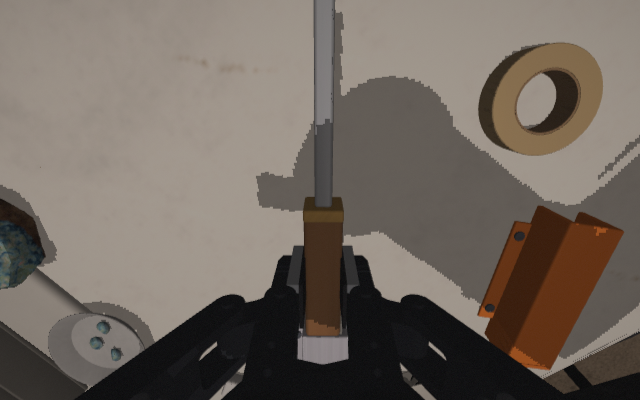

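View pics/s7.png

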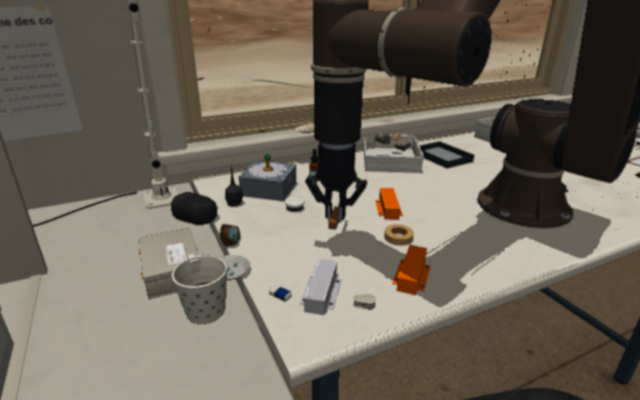

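```bash
python3 -m creep '[0,0,0,-4,0,0,0,0,-8,0,0,0,0,-8,0,0,0,0,-8,0,0,0,0,-8,0,0,0,0,-8,0,0,0,0,-8,0,0,0,0,-8,0]';python3 -m creep '[0,0,0,-8,0,0,0,0,-8,0,0,0,0,-8,0,0,0,0,-4.3,0,0,0,0,0,0,0,0,0,0,0]'; python3 - <<'E'
from h import *
np.set_printoptions(precision=5,suppress=True)
st=env.get_state(); print(st['tool_pos'],st['orientation'],st['qpos'])
t=np.radians(-9.65); B=np.array([[np.cos(t),-np.sin(t)],[np.sin(t),np.cos(t)]])
tgt=np.array([.637,-.0367])+B@np.array([-.150,-.010]); d=tgt-st['tool_pos'][:2]; print(tgt,st['orientation'][:2,:2].T@d)
E
```

```text
time: 9.0
tool_pos: [0.4984, 0.2494, 0.2454]
orientation: [[0.792, -0.61, -0.002], [-0.61, -0.792, -0.002], [-0.0, 0.002, -1.0]]
contact_force: [-0.3, -0.5, -2.0]
opening: 0.0167
time: 9.6
tool_pos: [0.4986, 0.2495, 0.2459]
orientation: [[0.986, -0.17, -0.001], [-0.17, -0.986, -0.001], [-0.001, 0.001, -1.0]]
contact_force: [-1.1, -0.3, -1.3]
opening: 0.0166
[0.49855 0.24953 0.24592] [[ 0.98553 -0.16951 -0.00125]
 [-0.16951 -0.98553 -0.00116]
 [-0.00104  0.00135 -1.     ]] [ 46.70807  18.56533 -25.64294  -0.00959 -45.88923  33.53947]
[ 0.48745 -0.02141] [0.03498 0.26891]
```

```bash
python3 -m creep '[2,20,0,0,0,5,40,0,0,0,5,45,0,0,0,6,45,0,0,0,6,45,0,0,0,6,40,0,0,0,5,24,0,0,0,0,10,0,0,0]';python3 -m creep '[0,0,0,0,0,0,0,0,0,0]'; python3 - <<'E'
from h import *
snap('wrist','w8.png')
snap('side','s8.png')
snap('scene','c8.png')
E
```

```text
time: 10.4
tool_pos: [0.4876, -0.0239, 0.2467]
orientation: [[0.985, -0.171, -0.001], [-0.171, -0.985, -0.0], [-0.0, 0.0, -1.0]]
contact_force: [0.5, 0.3, -0.5]
opening: 0.0168
time: 10.6
tool_pos: [0.4883, -0.0213, 0.2468]
orientation: [[0.986, -0.168, 0.0], [-0.168, -0.986, 0.0], [0.0, -0.0, -1.0]]
contact_force: [-0.4, 0.2, -0.5]
opening: 0.0164
```

View pics/w8.png

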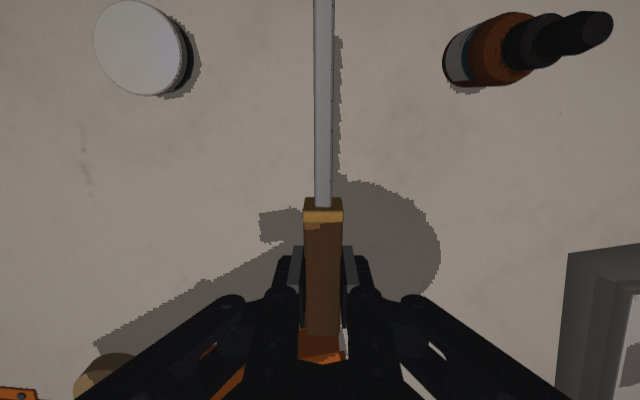

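View pics/s8.png

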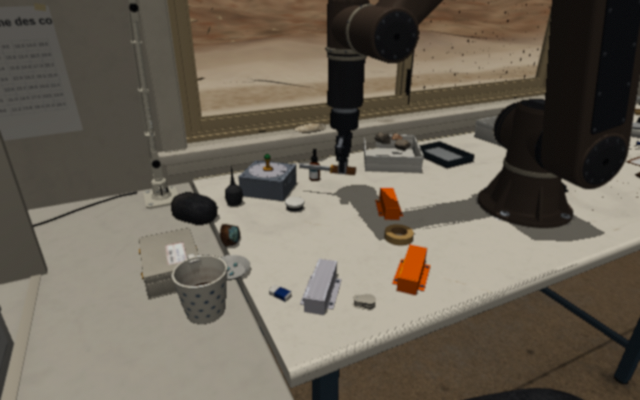

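View pics/c8.png

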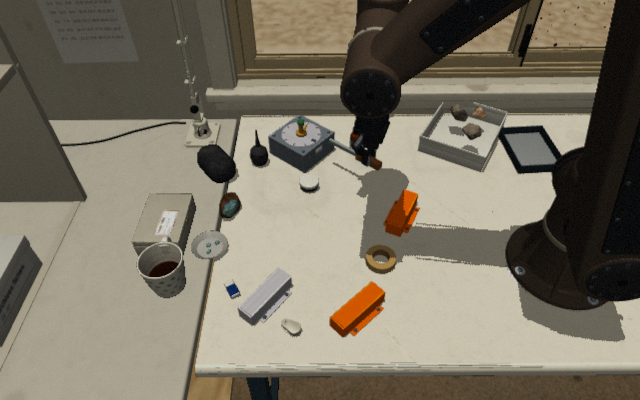

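```bash
python3 - <<'E'
from h import *
np.set_printoptions(precision=4,suppress=True)
for f,y0,x0 in (('c8',105,260),('s8',145,235)):
    s=load(f); a=s['pixels'][:,:,::-1][y0:y0+75,x0:x0+130]
    cv2.imwrite('pics/z_%s.png'%f,cv2.resize(a,None,fx=6,fy=6,interpolation=cv2.INTER_CUBIC))
    B=np.array([[.9858,.1676],[-.1676,.9858]])
    for n,q in (('tip',[.6115,-.0423,.080]),('tiptop',[.6115,-.0423,.086]),('slot',[.637,-.0367,.042])):
        u,v=proj(s,q); print(f,n,u,v,'zoom',(u-x0+.5)*6,(v-y0+.5)*6)
    for dy in(-.017,.017):
      for dz in (-.01,.01):
        q=np.r_[np.array([.637,-.0367])+B@[0,dy],.042+dz]; u,v=proj(s,q); print((u-x0+.5)*6,(v-y0+.5)*6)
E
```

```text
c8 tip 329.3512883499181 139.8724614217938 zoom 419.10773009950856 212.23476853076272
c8 tiptop 329.3727493388405 138.08733701875875 zoom 419.23649603304295 201.52402211255247
c8 slot 319.910164309827 149.04681273592968 zoom 362.460985858962 267.28087641557806
386.3098302247248 265.1446985494114
386.3634315756799 231.10831196309732
338.48175107639224 303.5696489526501
337.999680593609 269.47191335153985
s8 tip 298.83996348597486 165.3553370300623 zoom 386.0397809158492 125.13202218037372
s8 tiptop 298.80464867454026 163.36945795883082 zoom 385.82789204724156 113.21674775298493
s8 slot 289.92594559156555 178.21460502652388 zoom 332.5556735493933 202.2876301591433
343.7186503680341 207.52387586387505
342.71863255263816 169.290043777314
322.2106130014407 235.87647263576275
321.0237892627274 196.87834009749173
```

View pics/z_c8.png

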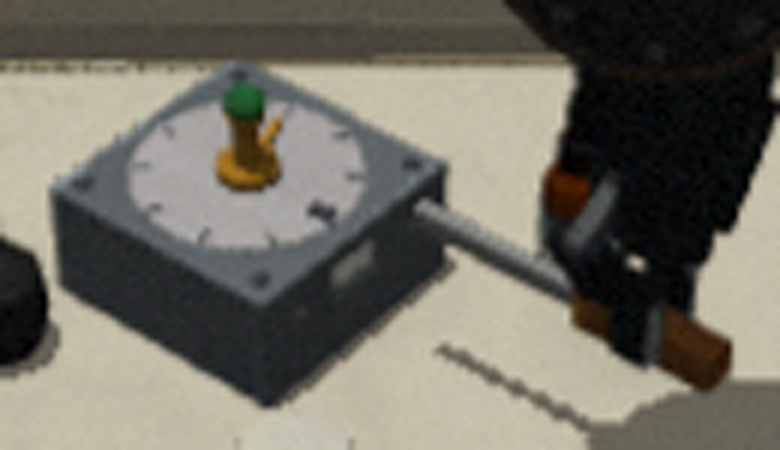

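View pics/z_s8.png

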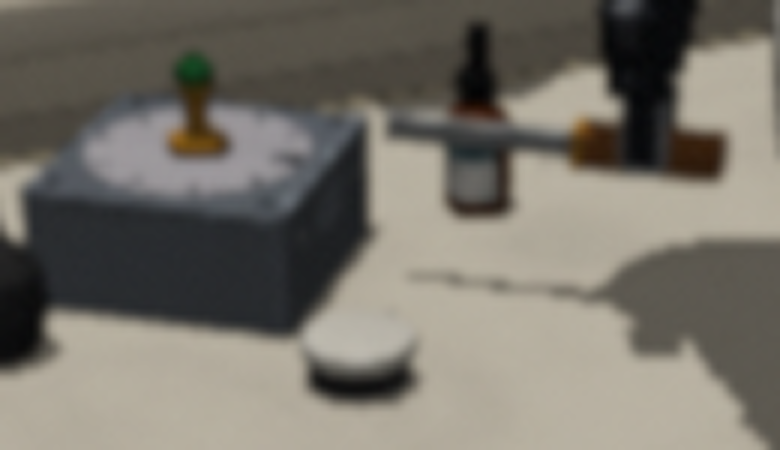

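```bash
python3 -m creep '[0,0,15,0,0,0,0,15,0,0,0,0,8,0,0,0,0,0,0,0,0,0,0,0,0]'; python3 - <<'E'
from h import *
s=snap('scene','c9.png')
print(env.get_state()['tool_pos'])
a=s['pixels'][:,:,::-1][125:175,290:370]
cv2.imwrite('pics/z9.png',cv2.resize(a,None,fx=10,fy=10,interpolation=cv2.INTER_NEAREST))
s=snap('side','s9.png')
a=s['pixels'][:,:,::-1][145:205,260:340]
cv2.imwrite('pics/z9s.png',cv2.resize(a,None,fx=10,fy=10,interpolation=cv2.INTER_NEAREST))
E
```

```text
time: 11.25
tool_pos: [0.4886, -0.0209, 0.209]
orientation: [[0.986, -0.166, -0.0], [-0.166, -0.986, -0.0], [-0.0, 0.0, -1.0]]
contact_force: [-0.2, -0.4, -0.6]
opening: 0.0167
[ 0.48871017 -0.02101168  0.20930021]
```

View pics/z9.png

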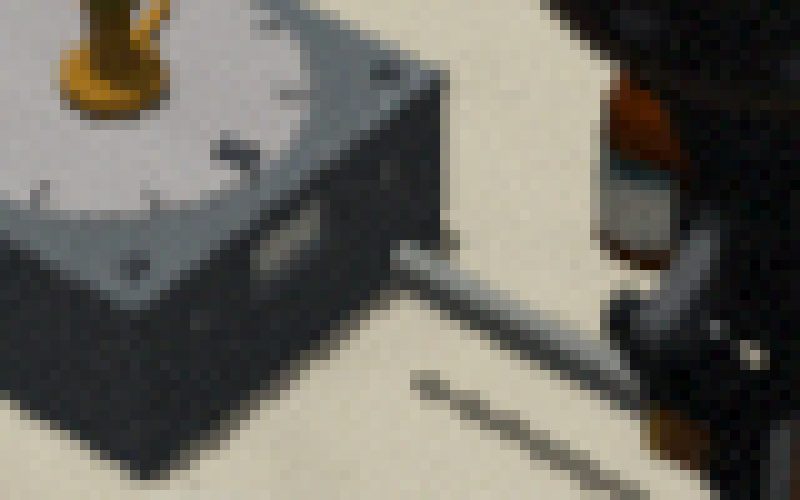

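View pics/z9s.png

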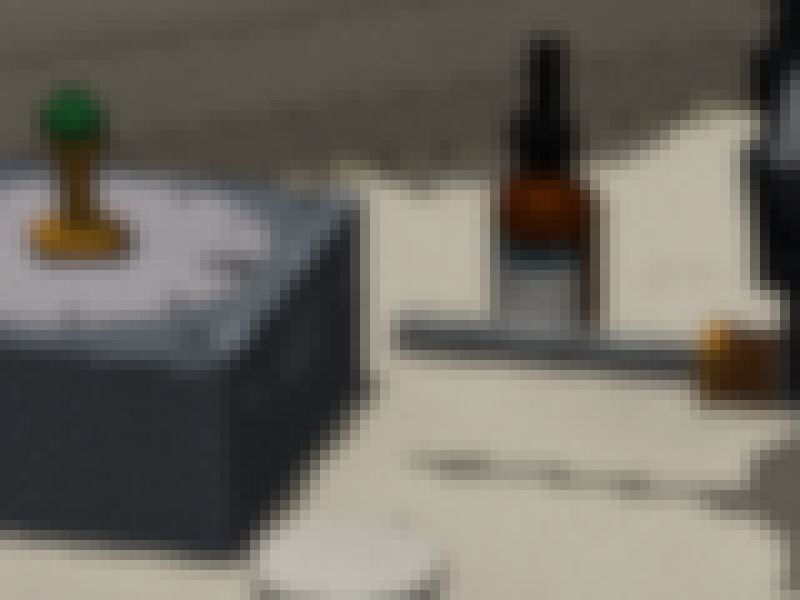

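```bash
python3 - <<'E'
from h import *
np.set_printoptions(precision=4,suppress=True)
s=load('c9'); Z=lambda x,y:(290+x/10-.5,125+y/10-.5)
L=onz(s,*Z(148,303),.062);Rr=onz(s,*Z(442,75),.062); print(L,Rr,(L+Rr)/2,np.linalg.norm(L-Rr))
v=(L-Rr)[:2]; print('head',np.degrees(np.arctan2(v[1],v[0]))-90)
m=(L+Rr)/2; ang=np.radians(-9.8); X=np.array([np.cos(ang),np.sin(ang),0]);Y=np.array([-np.sin(ang),np.cos(ang),0])
c,_=ray(s,0,0)
for x,y in [(250,245),(325,195),(325,235),(255,275),(288,235)]:
    c,d=ray(s,*Z(x,y)); k=(m-c)@X/(d@X); q=c+k*d-m; print('patch y,z',q@Y,q[2]+.062)
for x,y,z in [(392,247,.048),(413,242,.048),(396,284,.036)]:
    q=onz(s,*Z(x,y),z)-m; print('tip x,y',q@X,q@Y)
q=np.array([.4887,-.021,0])+.125*np.array([.986,-.167,0]); q-=m; print('pred tip',q@X,q@Y)
for x,y,z in [(600,345,.048),(640,370,.048)]:
    q=onz(s,*Z(x,y),z)-m; print('blade mid',q@X,q@Y)
d=load('s9'); Z=lambda x,y:(260+x/10-.5,145+y/10-.5)
L=onz(d,*Z(228,375),.062);Rr=onz(d,*Z(360,195),.062); m2=(L+Rr)/2; print('side',L,Rr,m2,np.linalg.norm(L-Rr))
q=onz(d,*Z(398,325),.048)-m2; print('tip side',q@X,q@Y)
E
```

```text
[0.6492 0.0233 0.062 ] [ 0.6279 -0.0969  0.062 ] [ 0.6386 -0.0368  0.062 ] 0.12210427004313441
head -10.06547445321354
patch y,z 0.02035543371726156 0.05492566633941254
patch y,z -0.01098025433200486 0.05180352439127789
patch y,z -0.010944743565363891 0.03777100393790778
patch y,z 0.018510920933850372 0.04322357484588968
patch y,z 0.0046552298957946775 0.048046191531863514
tip x,y -0.02462891189471755 -0.009119724030334439
tip x,y -0.02769475746083662 -0.014260717621664509
tip x,y -0.02628330261550855 -0.008934574080981398
pred tip -0.025350999049861357 -0.009560977024195968
blade mid -0.09128121642318798 -0.01279219473046288
blade mid -0.10519079838581526 -0.011562946935032506
side [0.6471 0.0349 0.062 ] [ 0.6281 -0.0964  0.062 ] [ 0.6376 -0.0307  0.062 ] 0.13266526737635462
tip side -0.026953270834781908 -0.007872772291760968
```

```bash
python3 -m creep '[8,-1,0,0,0,8,0,0,0,0,6,0,0,0,0,6,0,0,0,0,0,0,0,0,0]'; python3 -m creep '[6,0,0,0,0,4,0,0,0,0,0,0,0,0,0,0,0,0,0,0]'; python3 - <<'E'
from h import *
print(env.get_state()['contact_force'])
for n,y0,x0 in(('scene',125,290),('side',145,260)):
    s=snap(n,n+'10.png')
    a=s['pixels'][:,:,::-1][y0:y0+50,x0:x0+80]
    cv2.imwrite('pics/z10%s.png'%n,cv2.resize(a,None,fx=8,fy=8,interpolation=cv2.INTER_NEAREST))
E
```

```text
time: 11.85
tool_pos: [0.5171, -0.0252, 0.2088]
orientation: [[0.986, -0.167, 0.0], [-0.167, -0.986, -0.0], [0.0, -0.0, -1.0]]
contact_force: [0.9, -0.6, -0.7]
opening: 0.0167
time: 12.25
tool_pos: [0.5259, -0.0268, 0.2087]
orientation: [[0.986, -0.167, -0.0], [-0.167, -0.986, -0.0], [-0.0, 0.0, -1.0]]
contact_force: [0.1, 0.4, -0.8]
opening: 0.0167
[ 0.14864049  0.40503548 -0.79290606]
```

View pics/z10scene.png

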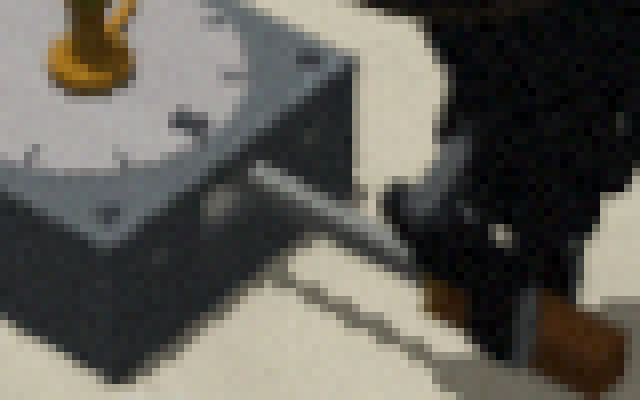

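View pics/z10side.png

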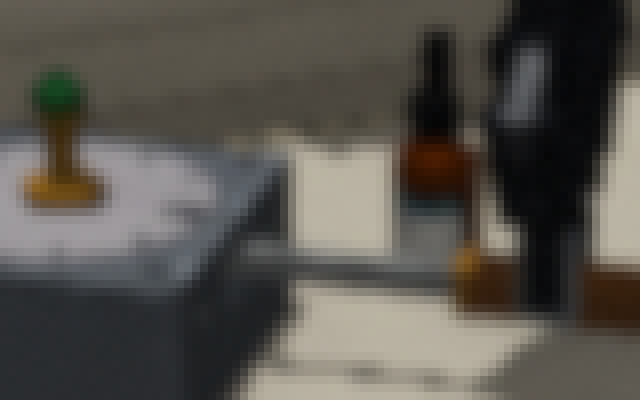

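```bash
for i in 1 2 3; do python3 -m creep '[0,1,0,0,0,0,0,0,0,0]' | grep -E 'pos|contact'; done; python3 - <<'E'
from h import *
print(env.get_state()['contact_force'],env.get_state()['moment'])
E
```

```text
tool_pos: [0.5257, -0.0278, 0.2089]
contact_force: [-0.2, 0.1, -0.7]
tool_pos: [0.5256, -0.0288, 0.2089]
contact_force: [-0.4, -1.2, -1.6]
tool_pos: [0.5255, -0.0297, 0.2089]
contact_force: [-0.5, 1.1, -0.4]
[-0.51475326  1.05907162 -0.43328987] [0.28989163 0.03468352 0.03660176]
```

```bash
for i in 1 2; do python3 -m creep '[0,1,0,0,0,0,0,0,0,0]' | grep -E 'pos|contact';  python3 - <<'E'
from h import *
print(env.get_state()['moment'])
E
done
```

```text
tool_pos: [0.5254, -0.0304, 0.2089]
contact_force: [-1.0, 3.0, -0.2]
[1.24595384 0.26853678 0.39656136]
tool_pos: [0.5252, -0.0312, 0.2089]
contact_force: [-1.1, 6.6, -1.6]
[2.33340904 0.47364413 0.71239531]
```

```bash
python3 -m creep '[0,-5,0,0,0,0,0,0,0,0,5,0,0,0,0,5,0,0,0,0,0,0,0,0,0]'; python3 -m creep '[6,0,0,0,0,5,0,0,0,0,0,0,0,0,0,0,0,0,0,0]'; python3 - <<'E'
from h import *
s=snap('scene','c11.png'); a=s['pixels'][:,:,::-1][105:165,260:350]
cv2.imwrite('pics/z11.png',cv2.resize(a,None,fx=8,fy=8,interpolation=cv2.INTER_CUBIC))
E
```

```text
time: 13.85
tool_pos: [0.5367, -0.0286, 0.2089]
orientation: [[0.986, -0.167, 0.001], [-0.167, -0.986, -0.0], [0.001, -0.0, -1.0]]
contact_force: [0.2, 0.3, -0.4]
opening: 0.0166
time: 14.25
tool_pos: [0.5467, -0.0303, 0.2087]
orientation: [[0.986, -0.167, -0.0], [-0.167, -0.986, -0.0], [-0.0, 0.0, -1.0]]
contact_force: [-0.8, 0.4, -0.6]
opening: 0.0167
```

View pics/z11.png

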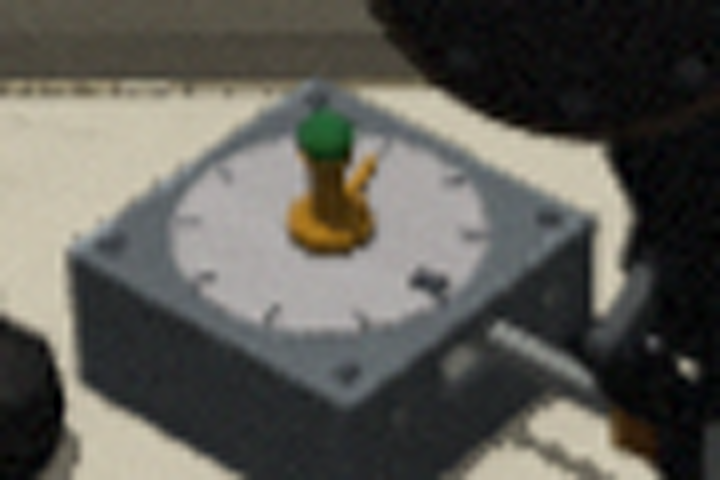

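```bash
python3 -m creep '[0,-3,0,0,0,0,-3,0,0,0,0,-3,0,0,0,0,-3,0,0,0,0,-3,0,0,0,0,-3,0,0,0]'; python3 -m creep '[0,-2.5,0,0,0,0,-2,0,0,0,0,0,0,0,0,0,0,0,0,0]'; python3 - <<'E'
from h import *
s=snap('scene','c12.png'); a=s['pixels'][:,:,::-1][105:165,260:350]
cv2.imwrite('pics/z12.png',cv2.resize(a,None,fx=8,fy=8,interpolation=cv2.INTER_CUBIC))
E
```

```text
time: 14.9
tool_pos: [0.5496, -0.0122, 0.2089]
orientation: [[0.986, -0.167, -0.0], [-0.167, -0.986, 0.0], [-0.0, -0.0, -1.0]]
contact_force: [0.1, -0.6, -0.9]
opening: 0.0163
time: 15.3
tool_pos: [0.5505, -0.0079, 0.2089]
orientation: [[0.986, -0.167, 0.0], [-0.167, -0.986, 0.0], [0.0, -0.0, -1.0]]
contact_force: [0.4, 0.4, -1.1]
opening: 0.0166
```

View pics/z12.png

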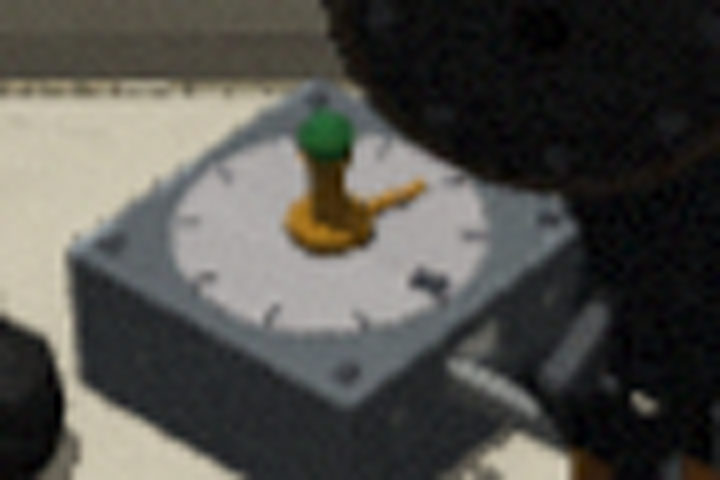

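```bash
python3 -m creep '[-6,0,0,0,0,-8,0,0,0,0,-7,0,0,0,0,0,0,0,0,0,0,6,0,0,0,0,8,0,0,0,0,8.5,0,0,0,0,0,0,0,0]'; python3 -m creep '[0,0,0,0,0]';  python3 -m creep '[5,0,0,0,0,5,0,0,0,0,5,0,0,0,0,6,0,0,0,0,0,0,0,0,0,0,0,0,0,0]'; python3 - <<'E'
from h import *
s=snap('scene','c13.png'); a=s['pixels'][:,:,::-1][105:165,260:350]
cv2.imwrite('pics/z13.png',cv2.resize(a,None,fx=8,fy=8,interpolation=cv2.INTER_CUBIC))
E
```

```text
time: 16.15
tool_pos: [0.5257, -0.028, 0.2087]
orientation: [[0.986, -0.168, -0.001], [-0.168, -0.986, -0.0], [-0.0, 0.0, -1.0]]
contact_force: [-0.4, -0.3, -1.3]
opening: 0.0164
time: 16.25
tool_pos: [0.526, -0.0272, 0.2088]
orientation: [[0.986, -0.168, -0.0], [-0.168, -0.986, 0.0], [-0.0, -0.0, -1.0]]
contact_force: [0.6, 0.9, -0.9]
opening: 0.0165
time: 16.85
tool_pos: [0.5467, -0.0303, 0.2086]
orientation: [[0.986, -0.167, -0.0], [-0.167, -0.986, -0.0], [-0.0, 0.0, -1.0]]
contact_force: [-0.3, -0.6, -1.3]
opening: 0.0166
```

View pics/z13.png

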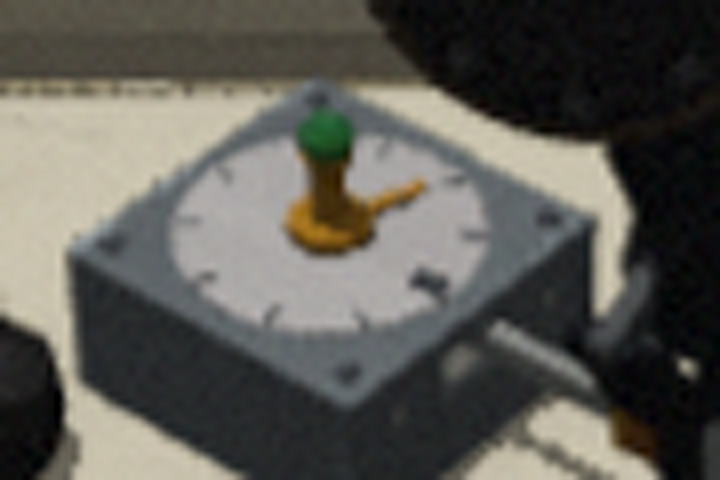

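Works as planned: the pointer is one tooth on and the blade is back in the next gap. Second tooth.

```bash
python3 -m creep '[0,-3,0,0,0,0,-3,0,0,0,0,-3,0,0,0,0,-3,0,0,0,0,-3,0,0,0,0,-3,0,0,0]'; python3 -m creep '[0,-2.5,0,0,0,0,-2,0,0,0,0,0,0,0,0,0,0,0,0,0]';python3 -m creep '[-6,0,0,0,0,-8,0,0,0,0,-7,0,0,0,0,0,0,0,0,0,0,6,0,0,0,0,8,0,0,0,0,8.5,0,0,0,0,0,0,0,0]'; python3 -m creep '[0,0,0,0,0]';  python3 -m creep '[5,0,0,0,0,5,0,0,0,0,5,0,0,0,0,6,0,0,0,0,0,0,0,0,0,0,0,0,0,0]'; python3 - <<'E'
from h import *
s=snap('scene','c14.png'); a=s['pixels'][:,:,::-1][105:165,260:350]
cv2.imwrite('pics/z14.png',cv2.resize(a,None,fx=8,fy=8,interpolation=cv2.INTER_CUBIC))
E
```

```text
time: 17.5
tool_pos: [0.5496, -0.0124, 0.2088]
orientation: [[0.986, -0.167, -0.0], [-0.167, -0.986, -0.0], [-0.0, 0.0, -1.0]]
contact_force: [-0.2, -0.0, -0.5]
opening: 0.0165
time: 17.9
tool_pos: [0.5505, -0.0078, 0.2089]
orientation: [[0.986, -0.167, 0.0], [-0.167, -0.986, 0.0], [0.0, -0.0, -1.0]]
contact_force: [-0.1, -0.1, -1.5]
opening: 0.0165
time: 18.7
tool_pos: [0.5257, -0.0279, 0.2087]
orientation: [[0.986, -0.168, -0.001], [-0.168, -0.986, -0.0], [-0.0, 0.0, -1.0]]
contact_force: [0.7, 1.4, -1.2]
opening: 0.0167
time: 18.8
tool_pos: [0.526, -0.0272, 0.2088]
orientation: [[0.986, -0.168, -0.0], [-0.168, -0.986, -0.0], [-0.0, 0.0, -1.0]]
contact_force: [-0.5, -0.3, -1.0]
opening: 0.0165
time: 19.4
tool_pos: [0.5468, -0.0302, 0.2086]
orientation: [[0.986, -0.167, -0.0], [-0.167, -0.986, -0.0], [-0.0, 0.0, -1.0]]
contact_force: [0.8, -0.4, -0.5]
opening: 0.0165
```

View pics/z14.png

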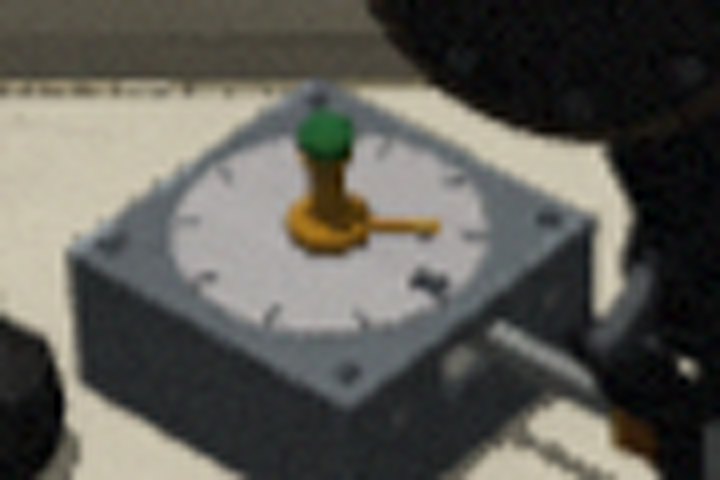

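```bash
python3 -m creep '[0,-3,0,0,0,0,-3,0,0,0,0,-3,0,0,0,0,-3,0,0,0,0,-3,0,0,0,0,-3,0,0,0]'; python3 -m creep '[0,-2.5,0,0,0,0,-2,0,0,0,0,0,0,0,0,0,0,0,0,0]';python3 -m creep '[-6,0,0,0,0,-8,0,0,0,0,-7,0,0,0,0,0,0,0,0,0,0,0,0,0,0]'; python3 - <<'E'
from h import *
s=snap('scene','c15.png'); a=s['pixels'][:,:,::-1][105:165,260:350]
cv2.imwrite('pics/z15.png',cv2.resize(a,None,fx=8,fy=8,interpolation=cv2.INTER_CUBIC))
E
```

```text
time: 20.05
tool_pos: [0.5496, -0.0124, 0.2088]
orientation: [[0.986, -0.167, -0.0], [-0.167, -0.986, -0.0], [-0.0, 0.0, -1.0]]
contact_force: [-0.5, -0.4, -0.8]
opening: 0.0164
time: 20.45
tool_pos: [0.5505, -0.0078, 0.2089]
orientation: [[0.986, -0.167, 0.0], [-0.167, -0.986, 0.0], [0.0, -0.0, -1.0]]
contact_force: [-0.4, -0.3, -0.3]
opening: 0.0166
time: 20.95
tool_pos: [0.5296, -0.0044, 0.2091]
orientation: [[0.986, -0.167, 0.0], [-0.167, -0.986, 0.0], [0.0, -0.0, -1.0]]
contact_force: [-0.9, -0.1, -1.1]
opening: 0.0167
```

View pics/z15.png

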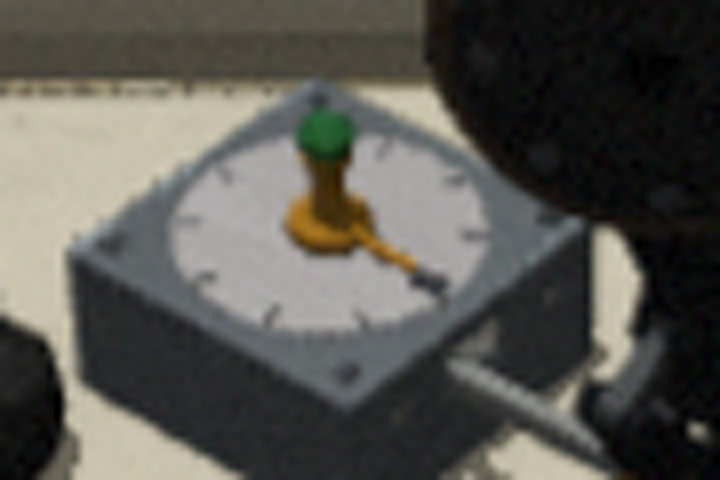

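```bash
python3 -m creep '[-10,0,0,0,0,-15,0,0,0,0,-15,0,0,0,0,-10,0,0,0,0,0,0,0,0,0]'; python3 - <<'E'
from h import *
s=snap('scene','c16.png'); a=s['pixels'][:,:,::-1][105:255,280:450]
cv2.imwrite('pics/z16.png',cv2.resize(a,None,fx=4.5,fy=4,interpolation=cv2.INTER_CUBIC))
hsv=cv2.cvtColor(s['pixels'],cv2.COLOR_RGB2HSV); m=cv2.inRange(hsv,(3,200,120),(14,255,255)); m[:180]=0;m[245:]=0
ys,xs=np.where(m); 
P=np.array([onz(s,u,v,.034)[:2] for u,v in zip(xs,ys)]); print(P.min(0),P.max(0),len(P))
P=np.array([onz(s,u,v,.0)[:2] for u,v in zip(xs,ys)]); print(P.min(0),P.max(0),len(P))
E
```

```text
time: 21.5
tool_pos: [0.4792, 0.0038, 0.2089]
orientation: [[0.986, -0.167, -0.001], [-0.167, -0.986, 0.0], [-0.001, 0.0, -1.0]]
contact_force: [0.4, -0.4, -0.7]
opening: 0.0165
[ 0.32432568 -0.01408334] [0.38470747 0.11294999] 353
[ 0.331439   -0.04738137] [0.3942504  0.08476345] 353
```

View pics/z16.png

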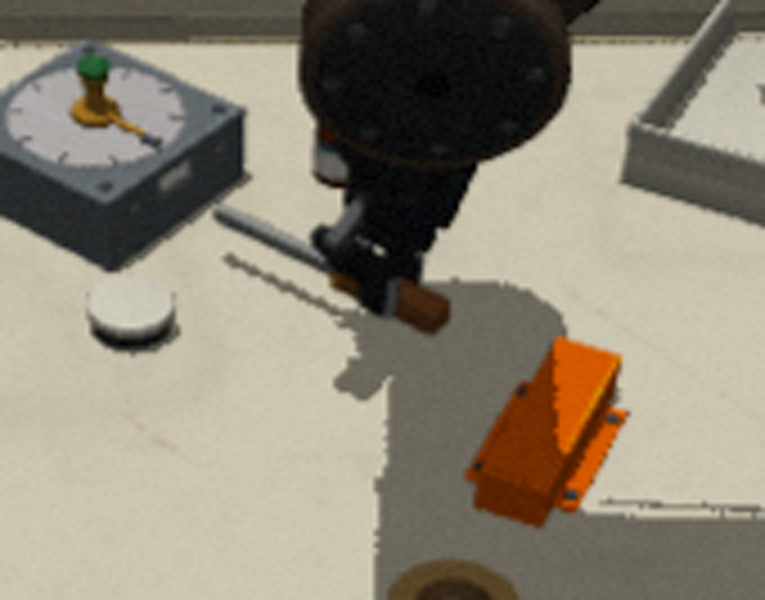

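```bash
python3 -m creep '[0,0,12,0,0,0,0,12,0,0,0,0,6,0,0,0,0,1.5,0,0,0,0,0,0,0,0,0,0,0,0]'; python3 -m creep '[0,0,0,0,18,0,0,0,0,22,0,0,0,0,30,0,0,0,0,45,0,0,0,0,45,0,0,0,0,45]'; python3 -m creep '[0,0,-5,0,45,0,0,-15,0,45,0,0,-35,0,45,0,0,-40,0,45,0,0,-30,0,45,0,0,-20,0,45,0,0,0,0,45,0,0,0,0,45]'; python3 - <<'E'
from h import *
s=snap('wrist','w17.png');snap('side','s17.png')
s=snap('scene','c17.png'); a=s['pixels'][:,:,::-1][105:255,260:430]
cv2.imwrite('pics/z17.png',cv2.resize(a,None,fx=4.5,fy=4,interpolation=cv2.INTER_CUBIC))
E
```

```text
time: 22.15
tool_pos: [0.4808, 0.0039, 0.1777]
orientation: [[0.986, -0.167, 0.001], [-0.167, -0.986, 0.0], [0.001, -0.0, -1.0]]
contact_force: [0.7, -0.2, -1.4]
opening: 0.0167
time: 22.75
tool_pos: [0.4805, 0.0038, 0.1774]
orientation: [[0.986, -0.167, 0.0], [-0.167, -0.986, 0.0], [0.0, -0.0, -1.0]]
contact_force: [-0.1, 0.0, -0.0]
opening: 0.0451
time: 23.55
tool_pos: [0.4802, 0.0038, 0.3229]
orientation: [[0.986, -0.167, 0.001], [-0.167, -0.986, 0.001], [0.001, -0.001, -1.0]]
contact_force: [-0.4, -0.1, -0.9]
opening: 0.0451
```

View pics/z17.png

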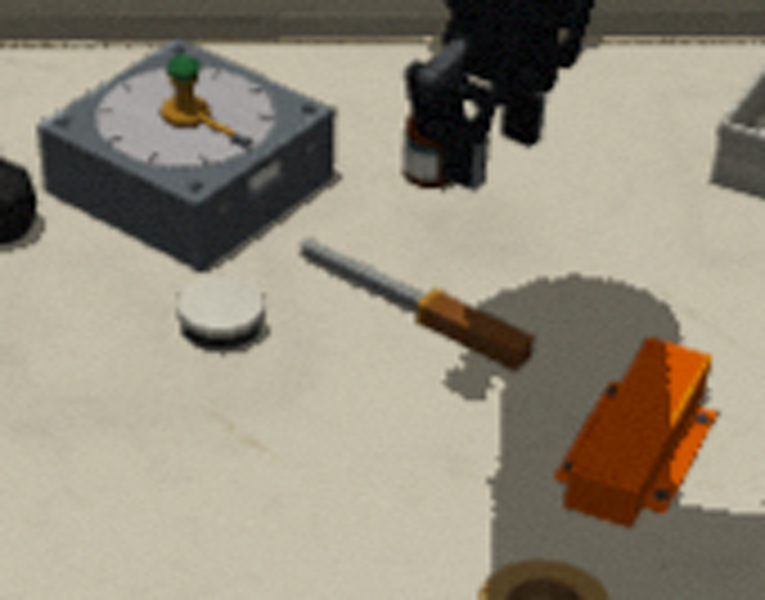

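View pics/w17.png

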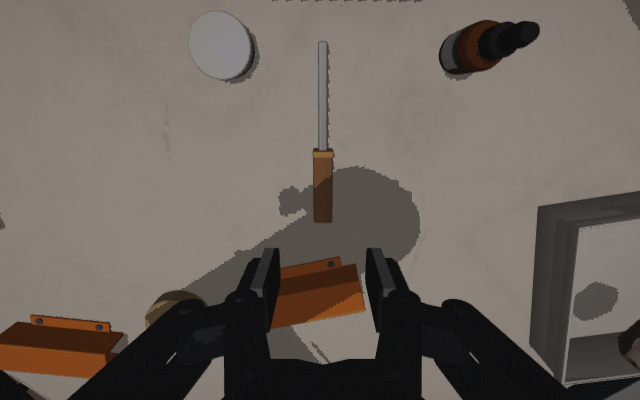

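View pics/s17.png

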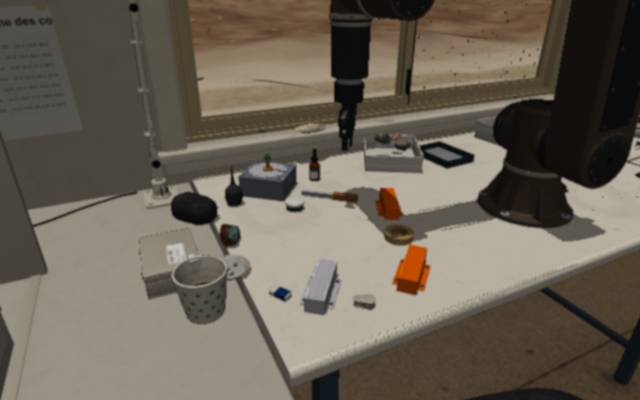

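The pick lies flat, with its tip at (322,42) and its handle's rear end at (322,222) in the wrist view. The pointer ends on the broad mark in the scene view. The bystanders stand where they were and the gripper is clear, so I'm handing in.

```bash
python3 -c "
from rig import env
print(env.sign_off(), env.get_state()['time'])"
```

```text
the job is handed in; nothing more can be done
the job is handed in; nothing more can be done
```

The job is handed in, at about 23.7 s on the robot's clock; signing off gave no verdict.

- **Pick:** I drew it out of the grey sleeve by its blade (about 170 mm), put it down, and took it again by the handle.
- **Wheel:** With the blade through the slot I pushed it three teeth clockwise. I withdrew straight after each tooth and checked the pointer by camera.
- **Laying down:** I drew the blade out of the box, laid the pick flat on the bench and let go. The gripper was then raised about 145 mm clear.

**Last checks:** The camera shows the pointer on the broad mark, the pick flat on the bench and no bystander visibly moved. The only forces above noise came when I pressed the blade lightly against the slot's side to find its true position, about 7 N at most and by the pick alone.

**Disagreements:**
- That touch put the blade about 1.5 mm further right than my camera estimate, and I used the touch result.
- The scene and side views also disagreed with each other by a few millimetres on where the box front is.
- The gripper opening read about 2 mm under the blade and handle widths, yet both grips held.

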